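# Run the sample shuttle up to the intake block

### The arm

A 6-joint arm with a two-finger parallel gripper is mounted at the origin on the work surface. World frame = base frame: x ahead of the robot, y to its left, z up, the work surface at z = 0. Lengths are in m, angles in rad, forces in N, time in s.
With the tool pointing down it reaches from about 0.2 to 0.875 m from the base axis. Payload 3.4 kg.
Tool frame: the origin (TCP) lies between the finger pads; the fingertips stand 25 mm ahead of it and the grasp point (between the pads) lies 6 mm ahead of it (r.nose_length is the z of the fingertips in the tool frame, in m); z points along the fingers, y is the line along which they close (so a half turn about z gives the same grasp; the last joint's range is limited). The gripper opens to 94 mm and grips with 3 to 60 N. Pads are 16 mm wide; open, the fingers measure 119 mm over their backs; the gripper's body (75 mm by 177 mm) begins 78 mm behind the grasp point.
Start: joints at [1.19, 0.276, 1.505, -0, 1.361, -0.121], TCP at [0.148, 0.556, 0.23] pointing down, gripper open.
Joint ranges: [-2.89, 2.89], [-0.75, 2.08], [0.22, 2.7], [-1.18, 4.32], [0.11, 2.71], [-2.7, 2.7]. Speed limits (rad/s): [2.57, 2.57, 3.14, 3.14, 3.14, 3.14].

### API

Orientations are given as a unit quaternion [w, x, y, z].
In Python, from plant import r, gripper_to, inverse_kinematics, vision, models, telemetry gives the robot as it stands. Calls block until the motion is done:
- r.move_to(position, orientation): joint-space move of the TCP to a pose.
- r.move_l(position, rot=None, vel=0.15, guard=None): straight line of the TCP; rot=None keeps the orientation; vel is the mean speed in m/s. With guard (N) it stops when the force on the tool has changed by that much, and returns True; else False.
- r.movej(angles): joint-space move.
- gripper_to(opening, f_grip=None): finger opening in m; f_grip is the grip in N (None keeps the last); returns when the fingers have stopped.
- r.hold(seconds).
- inverse_kinematics(position, orientation): joint angles nearest the present ones, or None.
- vision.snapshot(name): name is "scene" or "side" or "wrist"; returns the picture (480x640x3 uint8, red, green, blue); there is no depth.
- vision.get_calibration(name): a dict with "fx", "fy", "cx", "cy" (pixels), "position" and "orientation" of the camera in the world. Camera axes: x right, y down, z forward; pixel columns grow to the right and rows downward; lengths in m; the calibration is good to about 2 mm. A picture is of the moment at which its call begins: read the wrist's pose just before it. get_calibration takes no time and is no camera call; for the wrist camera it gives the pose at the moment of the call.
A pose or a line that the arm cannot do raises r.PlanningError and nothing moves.
- r.sign_off(): hands the job in; it is judged then, once.
Trained networks look in the newest picture that a camera, given by its name, has taken for a name from the list of things; names that differ only in an ending like _2 or _b are one class to them, and where a whole thing is asked for, a point or a joint stands for the part that bears it (a point fixed in the world has none). Each returns a list of dicts, best first, with "score" (0 to 1); they miss things now and then, are a little off and sometimes report something else, mostly with a low value. They report only what shows in the picture. A call takes as long as a camera call.
- models.boxes_of(thing, camera): "at" ([x, y, z] in m, in world coordinates, good to about 4 mm: the middle of the surface that is visible of it).
- models.regions_of(thing, camera): "pixels" (480x640 bool, what is visible of it).
- models.mark_of(thing, camera): "at" ([x, y, z] in m, in world coordinates, good to about 4 mm: a listed point, or the origin of a listed thing).
Readings, each from a call of its own:
- telemetry.current_t(): time.
- telemetry.current_joints(): joint angles.
- telemetry.current_dq(): joint speeds.
- telemetry.current_joint_efforts(): joint torques, N m.
- telemetry.current_ee_pos(): TCP position.
- telemetry.current_tool_rot(): TCP orientation.
- telemetry.current_wrist_force(): force on the tool from outside, world axes, zero at the start.
- telemetry.current_torque(): the same for the moment, N m.
- telemetry.current_opening(): finger opening in m.
- telemetry.current_finger_force(): force on a finger pad.
Only numpy, scipy, OpenCV 4.12 (cv2) and the standard library are available. Lean on these libraries where they do the work, as an engineer would, in place of code of your own. Each camera call takes 0.05 s, during which the arm holds its last target. There are 200 camera calls.

### The job

With a fingertip, press the red lock button on the sample shuttle and keep it held down all the way while you push the shuttle along its rail until it rests fully against the intake block; then let go so that the button springs up and locks the shuttle there. Do not touch the flask riding in the shuttle, which must stay standing in its seat, do not lift anything, and leave the other things on the bench where they are.

Things in the scene. Friction and masses are not known exactly. Their poses are not given: they have to be found in the camera images.
- rail: fixed sample feed rail: aluminium base 100 x 360 mm with steel guides, 36 mm high, lying roughly across in front of the robot. Origin on the bench at its underside; y runs along the rail towards the intake block (base from y = -170 to +190 mm), x across it, z up. Its place and yaw change from run to run, it never moves within one
- shuttle (a joint): travel of the shuttle along the rail's +y from where it starts, m; 65 to 150 mm are left to the intake block. Cream with red side stripes, 86 mm across, 125 mm along the rail, its plate's top 50 mm above the bench; button near its -y end, flask seat at its +y end, 62 mm from the button's centre. It drags with about 1 N plus 4 N per m/s while unlocked
- lock (a joint): how far the red button is pressed down, m: 0 up, 0.010 fully down. A spring pushes it up with 5 N at the top and 8.5 N fully down. Its pin drops out of the rail's notches 4 mm down, so 6 to 9 mm is a sure press. Up, it locks the shuttle hard (1.5 mm of play) at the start and at the intake block; let go on the way, it catches in a notch, or it must be pressed again to get home
- button_top (a point): centre of the flat top of the red round button, 30 mm across, 92 mm above the bench when up, standing 12 mm out of a grey housing 46 x 46 mm. It moves with the shuttle and with the press. Axes as the rail's. A fingertip pressing on it can drag the shuttle along by friction
- thumb_rest (a point): middle of the upper edge, on the button's side, of the grey upright thumb rest fixed to the shuttle: a plate 42 mm wide across the rail, 6 mm thick, its top 102 mm above the bench (10 mm above the unpressed button), its face 27 mm from the button's centre towards rail +y. A fingertip on the button may push against it
- shuttle_nose (a point): middle of the shuttle's front end face, the one towards the intake block, 44 mm above the bench, 90 mm along rail +y from the button's centre
- stop_face (a point): middle of the intake block's face that the shuttle meets, 44 mm above the bench on the rail's centre line; nose and face points coincide when the shuttle is fully home. The intake block is a cream block with a red stripe and a small brass nozzle, 90 x 30 mm, up to 98 mm high, clamped on the rail and fixed; its place along the rail changes from run to run
- sample: amber volumetric flask with a white stopper, bulb 41 mm across, 84 mm tall, loose; origin at the centre of its underside, z up; it stands in the shuttle's white ring seat (16 mm high, some 2.5 mm of play) with its underside 50 mm above the bench, so its top is 134 mm up
- flask_a: spare amber volumetric flask with a white stopper, bulb 41 mm across, 84 mm tall, loose; origin at the centre of its underside, z up; a bystander on the table
- flask_b: second spare amber volumetric flask with a white stopper, bulb 41 mm across, 84 mm tall, loose; origin at the centre of its underside, z up; a bystander on the table
- beaker: empty glass beaker, 64 mm across, 75 mm tall, loose bystander; origin at the centre of its underside
- crucible: small brown crucible, 40 mm across, 26 mm tall, loose bystander; origin at the centre of its underside
- cap: small white cap, 24 mm across, 18 mm tall, loose bystander; origin at the centre of its underside
- dish: white shallow dish, 90 mm across, 14 mm tall, loose bystander; origin at the centre of its underside

How it is judged:
By the outcome, as a careful person would: the job done as asked, in the order asked, and still so for the second after the job is handed in, with the robot touching nothing.
It also fails if it takes over 35 s, if anything falls off the work surface, if the arm or the gripper's body presses on something with over 40 N, if the wrist force passes 120 N, or if a joint passes its speed limit or range.

## Working session

There is one attempt and no reset: what is moved stays moved. The work goes in short steps, each a Python script; the robot and the scene stay as the last script left them, time stands still between calls to the robot, and variables do not carry over. Pictures are saved under pics/ and viewed, at most 10 in all, crops included, and the job is handed in when it is done.

```bash
ls; mkdir -p pics; python3 - <<'E'
from plant import r, vision, models, telemetry
import cv2,numpy as np
ims=[]
for c in ("scene","side"):
    im=vision.snapshot(c); ims.append(im)
    for n in ("button_top","thumb_rest","shuttle_nose","stop_face","rail","sample","flask_a"):
        print(c,n,[(np.round(d["at"],4).tolist(),round(d["score"],2)) for d in models.mark_of(n,c)[:3]])
    print(c,vision.get_calibration(c))
cv2.imwrite("pics/a.png",cv2.cvtColor(ims[0],cv2.COLOR_RGB2BGR))
cv2.imwrite("pics/b.png",cv2.cvtColor(ims[1],cv2.COLOR_RGB2BGR))
print(telemetry.current_t(),telemetry.current_tool_rot(),r.nose_length)
E
```

```text
pics
scene button_top [([0.6244, -0.4474, -0.0002], 0.68), ([0.562, 0.0288, 0.0933], 0.57)]
scene thumb_rest [([0.5653, 0.0561, 0.1043], 0.62)]
scene shuttle_nose [([0.5742, 0.117, 0.0487], 0.71), ([0.6271, -0.4511, 0.0018], 0.6)]
scene stop_face [([0.5814, 0.2304, 0.0427], 0.81)]
scene rail [([0.5666, 0.1012, -0.001], 0.61)]
scene sample [([0.5712, 0.0903, 0.05], 0.83), ([0.6646, 0.0772, 0.0006], 0.57)]
scene flask_a [([0.6595, 0.0788, -0.0017], 0.87), ([0.6234, -0.4468, -0.0003], 0.76), ([0.6781, 0.2215, -0.0028], 0.39)]
scene {'fx': 581.3695629404377, 'fy': 581.3695629404377, 'cx': 320.09245485816496, 'cy': 237.62222933264158, 'position': array([1.09025854, 0.51909428, 1.2037225 ]), 'orientation': array([-0.11456053,  0.37529935,  0.88437758, -0.25278961])}
side button_top [([0.5595, 0.0305, 0.0942], 0.54), ([0.6593, 0.0762, 0.0011], 0.34), ([0.5649, 0.0567, 0.1007], 0.28)]
side thumb_rest [([0.5644, 0.0541, 0.1017], 0.55)]
side shuttle_nose [([0.5727, 0.1211, 0.0425], 0.76), ([0.6613, 0.0727, -0.0017], 0.73)]
side stop_face [([0.587, 0.2241, 0.0485], 0.63)]
side rail []
side sample [([0.57, 0.0836, 0.0528], 0.79)]
side flask_a [([0.6264, -0.4515, 0.0012], 0.79), ([0.6615, 0.0757, -0.0006], 0.61)]
side {'fx': 620.1440063962417, 'fy': 620.1440063962417, 'cx': 315.99078287183767, 'cy': 240.36229318082695, 'position': array([ 0.16914698, -0.77939793,  1.09469062]), 'orientation': array([-0.34669702,  0.91478793, -0.19032083,  0.08211089])}
0.8 [1.91963077e-05 1.29523164e-01 9.91576395e-01 5.67095731e-05] 0.025
```

View pics/a.png

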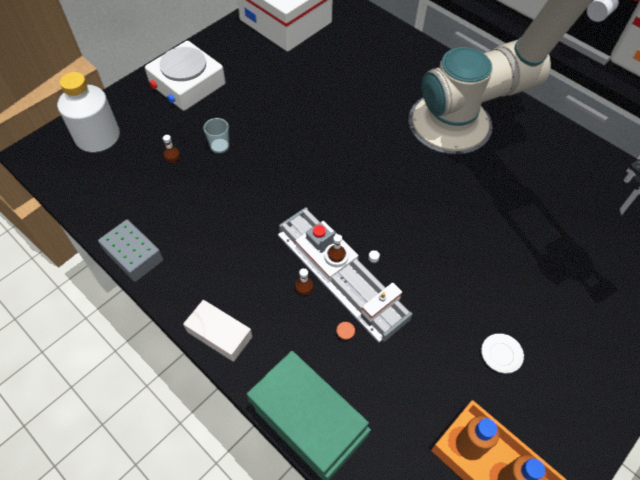

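View pics/b.png

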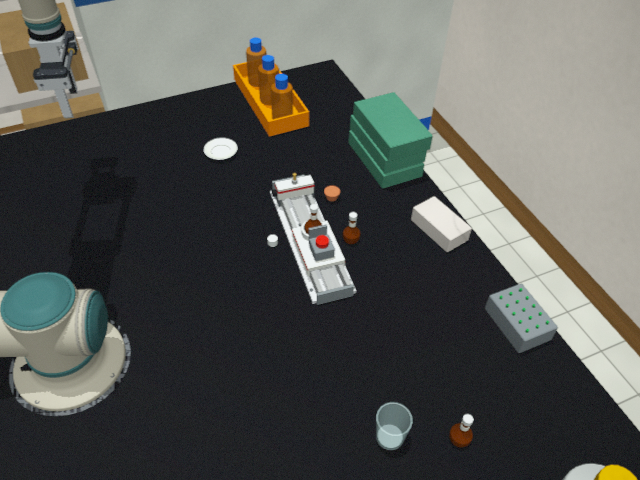

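The pictures agree with the networks. The button is at about (319,231) in the scene view and (321,241) in the side view. The rail yaw is about -6.6°, with roughly 110 mm left to the block. I'll close the fingers, go above the button and check from near.

```bash
cat > h.py <<'E'
from plant import r, gripper_to, vision, models, telemetry as T
import numpy as np, cv2
a=np.radians(41.7); Q=np.array([0,np.cos(a),np.sin(a),0])   # tool y across the rail
def marks(names,cam):
    for n in names:
        print(cam,n,[(np.round(d["at"],4).tolist(),round(d["score"],2)) for d in models.mark_of(n,cam)[:2]])
def state(): print("t",round(T.current_t(),2),"p",np.round(T.current_ee_pos(),4),"F",np.round(T.current_wrist_force(),2))
def save(im,n): cv2.imwrite(f"pics/{n}.png",cv2.cvtColor(im,cv2.COLOR_RGB2BGR))
E
python3 - <<'E'
from h import *
gripper_to(0.0,20)
r.move_to([0.555,0.03,0.26],Q); state()
im=vision.snapshot("wrist"); save(im,"w1")
marks(("button_top","thumb_rest","shuttle_nose","stop_face","sample"),"wrist")
print(T.current_opening(),T.current_joints()); state()
E
```

```text
t 4.58 p [0.5549 0.0309 0.26  ] F [ 0.54  0.8  -0.24]
wrist button_top [([0.5632, 0.0276, 0.0896], 0.64)]
wrist thumb_rest [([0.5617, 0.0497, 0.1036], 0.63)]
wrist shuttle_nose [([0.5717, 0.1172, 0.0425], 0.76)]
wrist stop_face []
wrist sample [([0.5674, 0.0879, 0.0518], 0.63)]
0.00032296300706423386 [-7.04335395e-02  2.31742338e-01  1.49320285e+00  1.94194869e-05
  1.41668572e+00  4.40119645e-02]
t 4.88 p [0.555  0.0304 0.26  ] F [-0.67 -0.77  0.66]
```

View pics/w1.png

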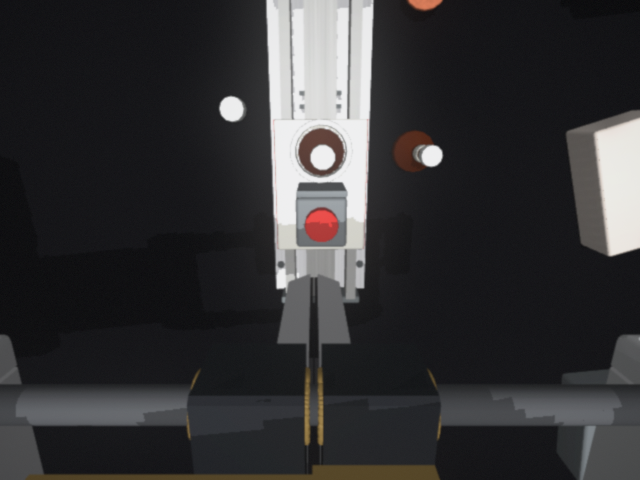

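The wrist view shows the button at (322,225), the flask seat at (321,152), and the rail parallel to the image columns, so the yaw is right. Next I'll fix the button by back-projecting the red pixels, then descend with a guard.

```bash
cat >> h.py <<'E'
from scipy.spatial.transform import Rotation as R
def ray(cal,u,v,z):
    d=R.from_quat(np.roll(cal["orientation"],-1)).apply([(u-cal["cx"])/cal["fx"],(v-cal["cy"])/cal["fy"],1])
    p=np.array(cal["position"]); return p+d*(z-p[2])/d[2]
def red(cam,z=0.092):
    cal=vision.get_calibration(cam); im=vision.snapshot(cam).astype(int)
    m=((im[...,0]>130)&(im[...,1]<70)&(im[...,2]<70)).astype(np.uint8)
    n,_,s,c=cv2.connectedComponentsWithStats(m)
    return [(int(s[i,4]),np.round(c[i]),np.round(ray(cal,*c[i],z),4)) for i in range(1,n) if s[i,4]>15]
E
python3 - <<'E'
from h import *
for c in ("wrist","scene","side"): print(c,*red(c),sep="\n ")
cal=vision.get_calibration("wrist")
print(ray(cal,321,60,.02),ray(cal,321,200,.02), ray(cal,273.5,120,.05),ray(cal,368,120,.05))
E
```

```text
wrist
 (45, array([321., 212.]), array([0.5615, 0.0393, 0.092 ]))
 (489, array([321., 230.]), array([0.5598, 0.0231, 0.092 ]))
scene
 (23, array([153.,  83.]), array([ 0.5338, -0.6193,  0.092 ]))
 (116, array([319., 231.]), array([0.5635, 0.0294, 0.092 ]))
side
 (26, array([300., 188.]), array([0.5816, 0.1954, 0.092 ]))
 (136, array([322., 241.]), array([0.5586, 0.0238, 0.092 ]))
[0.57748178 0.16891786 0.02      ] [0.56281857 0.0355406  0.02      ] [0.52797559 0.11951962 0.05      ] [0.61345481 0.10964573 0.05      ]
```

```bash
cat >> h.py <<'E'
u=np.array([np.sin(np.radians(6.6)),np.cos(np.radians(6.6)),0])
B=np.array([0.5610,0.0275,0])
def force(n=10):
    f=[]
    for _ in range(n): f.append(T.current_wrist_force()); r.hold(0.02)
    return np.round(np.mean(f,0),2)
E
python3 - <<'E'
from h import *
p=B+7e-3*u
r.move_l([*p[:2],0.135],rot=Q,vel=0.2); r.hold(.2); f0=force(); print(f0)
r.move_l([*p[:2],0.119],vel=0.04); print("top-2?",force()-f0)
r.move_l([*p[:2],0.1125],vel=0.03); print("4.5",force()-f0)
r.move_l([*p[:2],0.1095],vel=0.03); print("7.5",force()-f0)
state(); vision.snapshot("side"); im=vision.snapshot("wrist"); save(im,"w2"); marks(("button_top","thumb_rest"),"wrist")
np.save("f0.npy",f0)
E
```

```text
[-0.31  0.09  0.07]
top-2? [ 0.39  0.05 -0.06]
4.5 [-0.44 -0.02  5.86]
7.5 [-0.27  0.17  6.96]
t 7.84 p [0.5626 0.0345 0.1106] F [0.17 0.9  7.47]
wrist button_top []
wrist thumb_rest [([0.5651, 0.0509, 0.0995], 0.8)]
```

View pics/w2.png

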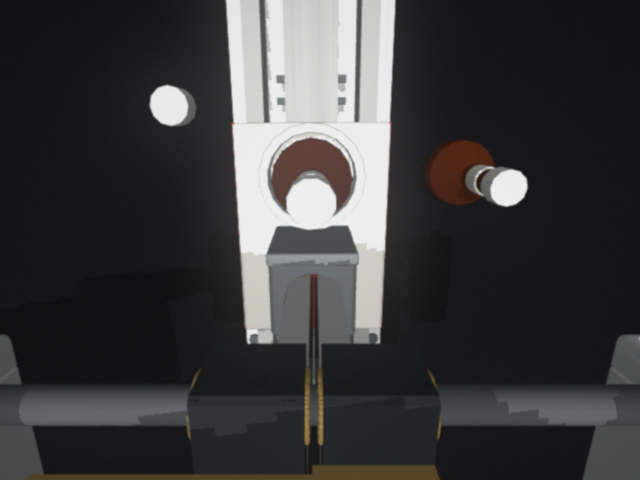

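The fingertip is on the button at (313,300), clear of the thumb rest. The force of 7.0 N means about 5.6 mm pressed, so I'll press about 2 mm deeper and then drag.

```bash
python3 - <<'E'
from h import *
f0=np.load("f0.npy"); p=B+7e-3*u
r.move_l([*p[:2],0.1075],vel=0.03); print("press",force()-f0)
q=p+0.03*u
print(r.move_l([*q[:2],0.1075],vel=0.04,guard=8)); print("F",force()-f0); state()
vision.snapshot("wrist"); marks(("thumb_rest","shuttle_nose","sample"),"wrist")
vision.snapshot("scene"); marks(("thumb_rest","shuttle_nose","stop_face"),"scene")
E
```

```text
press [-0.67  0.13  7.71]
False
F [-0.5  -0.05  7.66]
t 9.53 p [0.5658 0.0643 0.1087] F [-1.45 -0.18  7.58]
wrist thumb_rest [([0.5672, 0.0809, 0.103], 0.86), ([0.5733, 0.1436, 0.0419], 0.67)]
wrist shuttle_nose [([0.5706, 0.1442, 0.0425], 0.7)]
wrist sample [([0.573, 0.1182, 0.0513], 0.97)]
scene thumb_rest [([0.5687, 0.0844, 0.1087], 0.77)]
scene shuttle_nose [([0.5732, 0.1465, 0.0477], 0.78)]
scene stop_face [([0.581, 0.2294, 0.0431], 0.91), ([0.6806, 0.2225, -0.0003], 0.19)]
```

The shuttle follows without slipping and the press is steady at about 7.6 mm. I'll carry on to contact.

```bash
python3 - <<'E'
from h import *
f0=np.load("f0.npy"); p=B+7e-3*u
go=lambda s,v,g: r.move_l([*(p+s*u)[:2],0.1075],vel=v,guard=g)
print(go(.095,.05,8)); print("F95",force()-f0)
s=.095
while s<.130:
    s+=.003; go(s,.03,8); f=force(6)-f0; print(round(s,3),f, np.round((T.current_ee_pos()-p)@u,4))
    if f[:2]@u[:2]<-2.5: break
state()
vision.snapshot("wrist"); marks(("thumb_rest","shuttle_nose","stop_face","sample"),"wrist")
vision.snapshot("scene"); marks(("thumb_rest","shuttle_nose","stop_face"),"scene")
E
```

```text
False
F95 [-0.96 -0.16  7.59]
0.098 [-1.15  0.03  7.7 ] 0.0982
0.101 [-1.82  0.11  7.96] 0.1012
0.104 [-1.43  0.33  7.48] 0.1042
0.107 [-1.32  0.47  7.27] 0.1072
0.11 [-1.18 -2.6   7.89] 0.1091
t 13.29 p [0.5746 0.1429 0.1085] F [-1.87 -2.73  7.14]
wrist thumb_rest [([0.5755, 0.1609, 0.1025], 0.97), ([0.4842, 0.137, -0.0007], 0.52)]
wrist shuttle_nose [([0.5842, 0.2243, 0.0411], 0.57)]
wrist stop_face [([0.5834, 0.2252, 0.0446], 0.78)]
wrist sample [([0.5822, 0.1955, 0.0492], 0.65)]
scene thumb_rest [([0.5781, 0.1615, 0.1077], 0.6)]
scene shuttle_nose [([0.5831, 0.2248, 0.045], 0.77), ([0.5707, 0.1004, 0.001], 0.15)]
scene stop_face [([0.5828, 0.2262, 0.04], 0.59)]
```

The push force rose to 2.8 N at 109 mm of travel, as estimated, and the nose and stop-face marks coincide, so the shuttle is home. I'll keep a light push, release straight up and check.

```bash
python3 - <<'E'
from h import *
f0=np.load("f0.npy"); p=B+7e-3*u; e=p+.111*u
r.move_l([*e[:2],0.1075],vel=0.03); print(force()-f0, np.round((T.current_ee_pos()-p)@u,4))
r.move_l([*e[:2],0.130],vel=0.04)
r.move_l([*e[:2],0.25],vel=0.15); b=e-.06*u
r.move_l([*b[:2],0.25],vel=0.2); r.hold(.3); state()
im=vision.snapshot("wrist"); save(im,"w3"); marks(("button_top","thumb_rest","shuttle_nose","stop_face","sample"),"wrist")
im=vision.snapshot("side"); save(cv2.resize(im[130:330,200:440],None,fx=3,fy=3),"s3"); marks(("button_top","shuttle_nose","stop_face"),"side")
E
```

```text
[-1.42 -3.9   7.69] 0.1094
t 16.57 p [0.5677 0.086  0.2499] F [-0.02 -0.12 -0.1 ]
wrist button_top [([0.571, 0.1359, 0.0927], 0.78)]
wrist thumb_rest [([0.5768, 0.1599, 0.1009], 0.94)]
wrist shuttle_nose [([0.5805, 0.2238, 0.04], 0.61)]
wrist stop_face [([0.5837, 0.2263, 0.0442], 0.89)]
wrist sample [([0.5824, 0.1929, 0.0536], 0.8)]
side button_top [([0.5714, 0.1365, 0.0934], 0.61)]
side shuttle_nose [([0.5821, 0.2279, 0.0452], 0.82), ([0.625, -0.4529, 0.0014], 0.69)]
side stop_face [([0.5851, 0.2263, 0.0451], 0.8), ([0.5106, -0.3886, -0.0005], 0.69)]
```

View pics/w3.png

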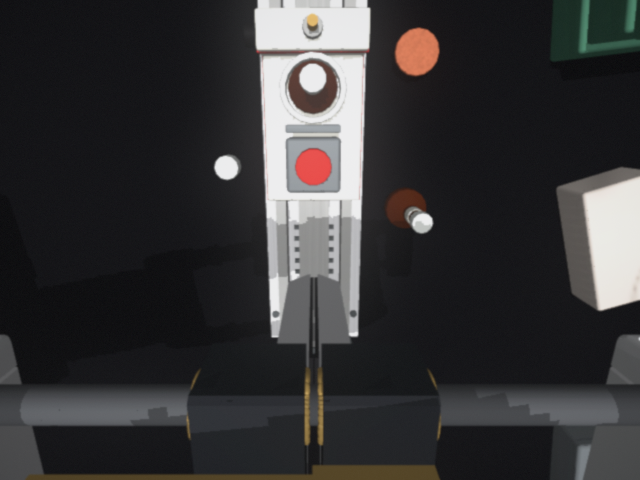

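View pics/s3.png

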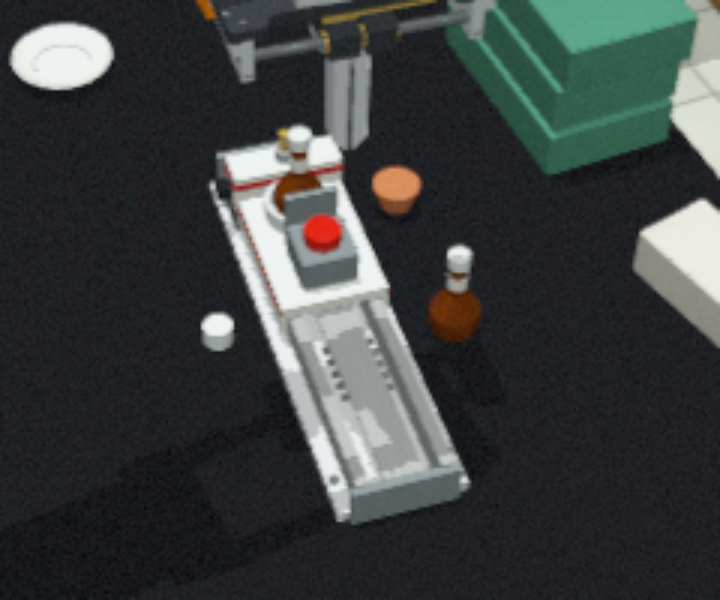

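The shuttle is flush against the intake block (wrist view, row ~52). The button is up at (313,167), its top at about 93 mm, and the flask is upright in its seat. The nearby bystanders are where they were. I'm handing it in.

```bash
python3 -c "
from h import *
print(r.sign_off()); state()"
```

```text
the job is handed in; nothing more can be done
None
the job is handed in; nothing more can be done
```

The shuttle was pushed home against the intake block with the button held about 7.5 mm down, then released with the button up to lock it, the flask standing in its seat, and the job handed in at about 17 s.

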